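# Third hand: hold a peg rail against the sprung stop of an assembly jig

### The job

I am going to screw down the wooden hanging rail (the batten with two upright pegs, not the plain offcut), so be my third hand: lay it flat on the jig board, pegs up and lengthwise between the four steel pins, without pushing the sprung end stop yet. Then slide it end-on against the stop plate and push until the pointer on the stop stands about midway between the two limit ribs (about 10 N), never driving the stop close to its full travel. Keep up that steady push for at least three seconds with your fingers on the rail and finish still holding it there, leaving the offcut, mug and screwdriver alone.

Things in the scene. Friction and masses are not known exactly. Their poses are not given: they have to be found in the camera images.
- rail: Hanging rail to be held: pale wooden batten 150 long (x) x 40 wide (y) x 28 high (z) mm, two upright wooden pegs on top at x = +-48 mm (heads 16 mm wide, tops 56 mm above the underside). Loose, about 0.15 kg. Origin at the centre of the underside, z up. Both ends alike. Best gripped across its width between the pegs.
- jig: Assembly jig fixed to the worktop: wooden board 280 x 110 x 12 mm, spanning x = -115 to +165 mm, top at z = 12 mm. Origin under the board on its long centre line; x points along the board to the sprung stop, z up. The stop's wooden spring housing (36 x 84 mm, top at z = 48 mm) stands at x = 125 to 161 mm.
- stop_face (a point): Centre of the front face of the sprung stop's aluminium plate (60 mm wide, 28 mm high), which looks to -x of the jig; it moves with the plate. Axes parallel to the jig's. At rest it lies at x = 90, y = 0, z = 26 mm in the jig frame.
- stop_plate (a joint): Travel of the sprung stop plate along +x of the jig, m: 0 at rest (starts there), 0.022 fully in. The spring pushes back 1 N per mm from zero. Site stop_pointer moves with it.
- offcut: Bystander: plain offcut of the same batten, 115 x 40 x 28 mm, no pegs, loose. Origin at the centre of the underside, x along its length.
- mug: Bystander: mug, 78 mm wide, 92 mm tall, 112 mm over the handle, loose; origin at the underside.
- screwdriver: Bystander: screwdriver lying at the back of the worktop, loose; origin at the underside of its middle, along its x axis.
- lane (a point): Point on the board's top at jig x = 0, axes as the jig's. Four steel pins (14 mm diameter, 18 mm tall, upper 8 mm tapered) stand at x = -42 and +68, y = +-30 mm from here and leave a 46 mm wide lane along x. With its centre here the rail is between all the pins, its end 15 mm short of the stop plate. Between the pins (x = -35 to 61 mm) fingers have room.
- stop_pointer (a point): Top centre of the aluminium pointer's 24 mm crossbar, on an arm from the plate over the housing top; at jig x = 128 mm + travel. Two pairs of dark 2 mm limit ribs stand on the housing top at jig x = 132 and 144 mm (travel 4 and 16 mm); midway between is travel 10 mm, 10 N.

How it is judged:
On the way, in this order (a step that is already met when the one before it is completed fails the run):
1. the rail lies flat on the jig board, lengthwise between the pins, the stop not yet pushed in (z of rail in the frame of jig between 0.009 and 0.0165 m and y of rail in the frame of jig between -0.007 and 0.007 m and angle between the x axis of rail and the x axis of jig, either way round below 0.1 rad and angle between rail's own z axis and vertical below 0.08 rad and x of rail in the frame of jig between -0.032 and 0.018 m and value of joint stop_plate below 0.003 m), for 0.2 s.
2. the rail presses the stop plate into the band (6 to 14 mm, 5 to 16 N) without a break for 2.5 s, fingers on the rail (z of rail in the frame of jig between 0.009 and 0.0165 m and y of rail in the frame of jig between -0.007 and 0.007 m and angle between the x axis of rail and the x axis of jig, either way round below 0.1 rad and angle between rail's own z axis and vertical below 0.08 rad and value of joint stop_plate between 0.006 and 0.014 m and contact force between rail and stop_plate between 5 and 16 N and contact force between the fingers and rail above 2 N), for 2.5 s.
At the end, for the whole second after the job is handed in: Still held: the stop plate stands 6 to 14 mm in, the rail presses it with 5 to 16 N, the fingers bear on the rail with over 2 N, and the rail is at rest, pegs up, flat on the board (underside within 4.5 mm of it), within 7 mm of the lane's centre line and 0.1 rad of its direction (all of step 2 and linear speed of rail below 0.02 m/s); the arm keeps its last pose, push and grip.
It fails at once if the stop is driven close to its full travel (over 19 mm) (value of joint stop_plate above 0.019 m).
It fails at once if the offcut is disturbed (distance of offcut from where it was at the start of the episode above 0.03 m).
It fails at once if the mug is disturbed (distance of mug from where it was at the start of the episode above 0.03 m).
It fails at once if the screwdriver is disturbed (distance of screwdriver from where it was at the start of the episode above 0.03 m).
It also fails if it takes over 48 s, if anything falls off the work surface, if the arm or the gripper's body presses on something with over 40 N, if the wrist force passes 120 N, or if a joint passes its speed limit or range.

### The arm

A 7-joint arm with a two-finger parallel gripper is mounted at the origin on a cart in front of the work surface, level with it; the furniture and walls round the work are solid. World frame = base frame: x ahead of the robot, y to its left, z up, the work surface at z = 0. Lengths are in m, angles in rad, forces in N, time in s.
With the tool pointing down it reaches from about 0.425 to 0.875 m from the base axis. Payload 4.7 kg.
Tool frame: the origin (TCP) lies at the very end of the fingers, on their centre line; the grasp point (between the pads) lies behind it (ctrl.tcp_to_grasp is the z of the grasp point in the tool frame, in m); z points along the fingers, y is the line along which they close (so a half turn about z gives the same grasp; the last joint's range is limited). The gripper opens to 87 mm and grips with 3 to 60 N. Pads are 19 mm wide; open, the fingers measure 117 mm over their backs; the gripper's body (75 mm by 190 mm) begins 51 mm behind the grasp point.
Start: joints at [-1.234, 0.321, -0.07, 1.45, 0.023, 1.371, -0.057], TCP at [0.206, 0.616, 0.192] pointing down, gripper open.
Joint ranges: [-2.86, 2.86], [-0.3, 2.09], [-1.38, 1.24], [0.06, 2.45], [-1.56, 4.7], [0.09, 2.05], [-2.69, 2.69]. Speed limits (rad/s): [2.57, 2.57, 3.14, 3.14, 3.14, 3.14, 3.14].

### API

Orientations are given as a rotation vector (axis times angle).
In Python, from bench import ctrl gives the robot as it stands.
- The arm moves only by the tool step_arm, never from a script. Its argument "targets" is a list of rows, each a list of 7 numbers: the shift along the world's x, y, z in cm, then the turn, a rotation vector about the world's x, y, z in degrees, then the opening, from 0 (shut) to 1 (fully open). A call has exactly 5 rows; each row shifts and turns the commanded pose from where the row before left it; what a row does not reach is not made up. A row lasts 1/12 s, in which the tool goes at most 41.7 mm and 7.16 degrees, less where a joint would pass 70% of its speed; a pose out of reach is approached as far as the arm can. A call with a gripper value outside its range is refused whole. The fingers move at their own pace and stop on an object; "force" is the grip in N (left out, the last holds). Time passes only in rows, so rows that do not move let the fingers close, or fill a call up. It gives the time, the measured TCP pose, the force, the opening and the grip force at its end, in the units of the state.
- ctrl.get_state(): the state, without advancing time (a new reading comes with each control period).
- ctrl.get_image(name): name is "scene" or "top" or "wrist"; returns (picture, depth): 480x640x3 uint8, red, green, blue; 480x640 float32, m along the optical axis (not along the pixel's ray), 0 where there is no reading.
- ctrl.camera_params(name): a dict with "intrinsics" (3x3 intrinsics, pixels), "distortion" ([k1, k2, p1, p2, k3] as OpenCV has them; the pictures are not rectified), "rvec" (rotation vector, rad) and "tvec" (3), from world to camera coordinates, as OpenCV has them; the wrist camera has in their place "hand_eye" (4x4, takes a point from camera to tool coordinates, whose origin is the TCP and whose axes are the flange's). Camera axes: x right, y down, z forward; pixel columns grow to the right and rows downward; lengths in m; the calibration is good to about 2 mm. A picture is of the moment at which its call begins: read the wrist's pose just before it. camera_params takes no time and is no camera call.
- ctrl.close_job(): hands the job in; it is judged then, once.
The state is a dict: "time": time; "joint_positions": joint angles; "qd": joint speeds; "joint_torque": joint torques, N m; "position": TCP position; "tool_rot": TCP orientation; "ft_force": force on the tool from outside, world axes, zero at the start; "torque": the same for the moment, N m; "grip_width": opening from 0.0 (shut) to 1.0 (fully open); "grip_force": force on a finger pad.
Only numpy, scipy, OpenCV 4.12 (cv2) and the standard library are available. Lean on these libraries where they do the work, as an engineer would, in place of code of your own. Each camera call takes 0.05 s, during which the arm holds its last target. There are 200 camera calls.

## Working session

There is one attempt and no reset: what is moved stays moved. The work goes in short steps, Python scripts to look and compute and a tool call to move; the robot and the scene stay as the last step left them, time stands still between calls to the robot, and variables do not carry over. Pictures are saved under pics/ and viewed, at most 10 in all, crops included, and the job is handed in when it is done.

Besides the shell and the picture viewer there is one more tool, called after "Emit:" as a command line: name --pt "numbers of a row" for each row, then --argument value for the rest. step_arm: Moves the arm, as the interface text tells. Its arguments: {"type":"object","properties":{"targets":{"type":"array"},"force":{"type":"number"}},"required":["targets"]}

```bash
mkdir -p pics; ls
python3 - <<'E'
from bench import ctrl
import cv2,numpy as np
s=ctrl.get_state();print({k:np.round(v,3) for k,v in s.items()},ctrl.tcp_to_grasp)
for n in("scene","top"):
    p,d=ctrl.get_image(n);cv2.imwrite(f"pics/{n}0.png",p[:,:,::-1]);np.savez(f"{n}0.npz",p=p,d=d);print(n,ctrl.camera_params(n))
print(ctrl.camera_params("wrist"))
E
```

```text
pics
{'time': np.float64(0.0), 'joint_positions': array([-1.234,  0.322, -0.07 ,  1.452,  0.023,  1.371, -0.057]), 'qd': array([ 0.   ,  0.001,  0.001,  0.001, -0.   ,  0.   , -0.001]), 'joint_torque': array([ 1.0000e-03, -4.9129e+01, -4.0300e-01, -3.1252e+01, -6.4000e-02,
        4.4000e-02,  0.0000e+00]), 'position': array([0.206, 0.616, 0.191]), 'tool_rot': array([-5.050e-01, -3.101e+00,  3.000e-03]), 'ft_force': array([-0.135,  1.268,  0.635]), 'torque': array([ 0.017, -0.033,  0.027]), 'grip_force': np.float64(0.0), 'grip_width': np.float64(1.0)} -0.0187
scene {'intrinsics': array([[471.67156007,   0.        , 319.85331994],
       [  0.        , 471.67156007, 240.91593476],
       [  0.        ,   0.        ,   1.        ]]), 'distortion': array([-0.07005765,  0.        ,  0.        ,  0.        ,  0.        ]), 'rvec': array([ 2.02491799, -1.10626068,  0.51798064]), 'tvec': array([-0.36653612,  0.30366678,  0.92113796])}
top {'intrinsics': array([[577.86084041,   0.        , 326.08493915],
       [  0.        , 577.86084041, 239.62585244],
       [  0.        ,   0.        ,   1.        ]]), 'distortion': array([-0.03185021,  0.        ,  0.        ,  0.        ,  0.        ]), 'rvec': array([ 2.19165476, -2.13528821,  0.08147313]), 'tvec': array([-0.0739228 ,  0.5740169 ,  1.48808245])}
{'intrinsics': array([[397.66293156,   0.        , 315.74127656],
       [  0.        , 397.66293156, 240.25999196],
       [  0.        ,   0.        ,   1.        ]]), 'distortion': array([-0.01305727,  0.        ,  0.        ,  0.        ,  0.        ]), 'hand_eye': array([[-7.64943936e-05, -9.64421633e-01, -2.64368888e-01,
         7.19529420e-02],
       [ 9.99999979e-01, -1.23459816e-04,  1.61036065e-04,
        -6.61328082e-04],
       [-1.87945599e-04, -2.64368870e-01,  9.64421622e-01,
        -1.90987383e-01],
       [ 0.00000000e+00,  0.00000000e+00,  0.00000000e+00,
         1.00000000e+00]])}
```

View pics/top0.png

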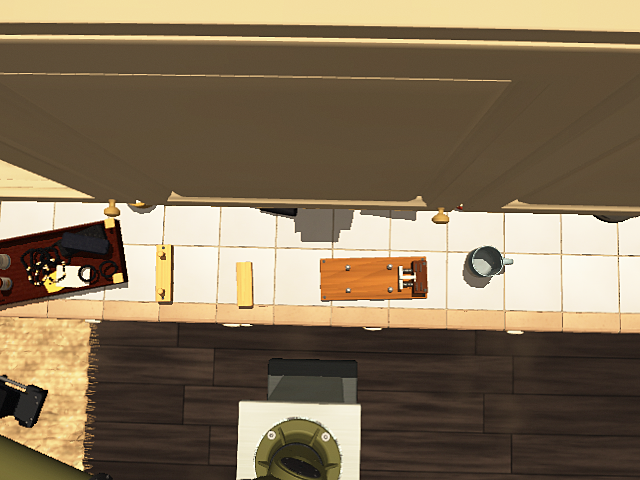

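View pics/scene0.png

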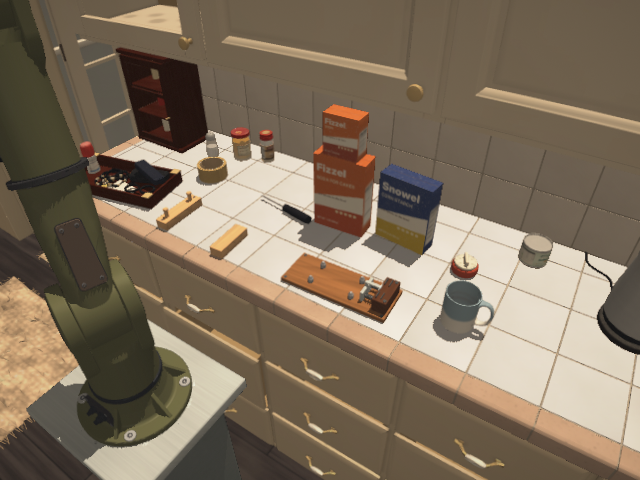

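The top view shows the rail with its pegs at about (164,274), the offcut at (245,284), the jig at (373,278) with its stop on the right at (418,278), and the mug at (487,262). The scene view shows the same, with the rail at (180,212) and the jig at (342,286).

```bash
cat > h.py <<'E'
import cv2,numpy as np
from scipy.spatial.transform import Rotation as R
from bench import ctrl
def ray(n,uv,pose=None):
    c=ctrl.camera_params(n);uv=np.array(uv,float).reshape(-1,1,2)
    d=cv2.undistortPoints(uv,c["intrinsics"],c["distortion"]).reshape(-1,2);d=np.c_[d,np.ones(len(d))]
    if n=="wrist":
        T=np.eye(4);T[:3,:3]=R.from_rotvec(pose["tool_rot"]).as_matrix();T[:3,3]=pose["position"]
        T=T@c["hand_eye"];return T[:3,3],d@T[:3,:3].T
    M=cv2.Rodrigues(c["rvec"])[0];return -M.T@c["tvec"],d@M
def onz(n,uv,z,pose=None):
    o,d=ray(n,uv,pose);return o+d*((z-o[2])/d[:,2])[:,None]
def deep(n,uv,D,pose=None):
    o,d=ray(n,uv,pose);uv=np.array(uv,int).reshape(-1,2);return o+d*D[uv[:,1],uv[:,0]][:,None]
def tri(a,b):
    (o1,d1),(o2,d2)=a,b;out=[]
    for p,q in zip(d1,d2):
        t=np.linalg.lstsq(np.c_[p,-q],o2-o1,rcond=None)[0];out.append(np.r_[(o1+p*t[0]+o2+q*t[1])/2,np.linalg.norm(o1+p*t[0]-o2-q*t[1])])
    return np.array(out)
def mask(p,lo,hi):return cv2.inRange(cv2.cvtColor(p,cv2.COLOR_RGB2HSV),np.array(lo),np.array(hi))
E
python3 - <<'E'
from h import *
np.set_printoptions(precision=4,suppress=True)
for n,r,o,j in(("top",(164,270),(245,284),(373,285)),("scene",(180,212),(229,241),(320,272))):
    z=np.load(n+"0.npz");p,d=z["p"],z["d"];hsv=cv2.cvtColor(p,cv2.COLOR_RGB2HSV)
    for nm,s in(("rail",r),("off",o),("jig",j)):
        print(n,nm,"hsv",hsv[s[1],s[0]],deep(n,s,d))
        x,y=s;H=hsv[y,x].astype(int)
        m=mask(p,(max(H[0]-7,0),70,60),(H[0]+7,255,255))
        k,l,st,c=cv2.connectedComponentsWithStats(m)
        i=l[y,x];print(st[i],c[i])
        if i:
            v,u=np.where(l==i);P=deep(n,np.c_[u,v],d)
            print("z pct",np.percentile(P[:,2],[2,20,50,80,98]))
            zt=np.percentile(P[:,2],60);P=P[abs(P[:,2]-zt)<.006]
            print("flat z",zt,"rect",cv2.minAreaRect(P[:,:2].astype(np.float32)*1000))
print(ray("top",(0,0))[0],ray("scene",(0,0))[0])
for n,b in(("top",(130,230,450,330)),("scene",(140,180,420,330))):
    im=cv2.imread(f"pics/{n}0.png")[b[1]:b[3],b[0]:b[2]]
    cv2.imwrite(f"pics/{n}c.png",cv2.resize(im,(800,int(800*im.shape[0]/im.shape[1])),interpolation=cv2.INTER_CUBIC))
s=ctrl.get_state();p,d=ctrl.get_image("wrist");cv2.imwrite("pics/w0.png",p[:,:,::-1])
a=cv2.imread("pics/topc.png");b=cv2.imread("pics/scenec.png");cv2.imwrite("pics/both.png",np.vstack([a,cv2.resize(b,(650,348)).copy() if 0 else cv2.copyMakeBorder(cv2.resize(b,(650,348)),0,0,0,150,cv2.BORDER_CONSTANT)]))
E
```

```text
top rail hsv [ 23 140 252] [[0.485  0.3661 0.0223]]
[     0      0    640    333 146830] [323.2789 122.5417]
z pct [-0.0023  0.6652  1.0103  1.1653  1.2508]
flat z 1.0709668091437035 rect ((606.0694580078125, -69.56103515625), (538.5476684570312, 17.859689712524414), 89.90361785888672)
top off hsv [ 22 138 252] [[0.454  0.1487 0.0321]]
[     0      0    640    472 159330] [305.2099 141.3919]
z pct [-0.9015  0.4941  0.9816  1.1621  1.2508]
flat z 1.0544248873609563 rect ((606.4910888671875, -72.00335693359375), (548.3256225585938, 18.72152328491211), 89.89315032958984)
top jig hsv [ 13 198 213] [[ 0.4606 -0.1849  0.0133]]
[     0     38    640    432 138208] [303.3829 173.9354]
z pct [-0.9105  0.0066  0.8816  1.0798  1.1654]
flat z 0.9690908113678843 rect ((605.8299560546875, -61.810546875), (18.967819213867188, 644.0554809570312), 0.03208082169294357)
scene rail hsv [ 16 136 218] [[0.4685 0.3485 0.0257]]
[156 191  46  40 793] [178.4704 211.1879]
z pct [-0.0007  0.0119  0.0257  0.0286  0.0553]
flat z 0.026786726823125172 rect ((477.5736389160156, 363.4946594238281), (153.4351806640625, 46.215782165527344), 1.4320536851882935)
scene off hsv [ 18 128 237] [[0.4405 0.1345 0.03  ]]
[   77   183   563   297 59292] [342.9009 375.5856]
z pct [-0.7419 -0.373  -0.1444 -0.0026  0.03  ]
flat z -0.0955796000014261 rect ((374.19134521484375, -102.24407958984375), (1467.7401123046875, 25.332361221313477), 89.9229965209961)
scene jig hsv [ 13 162 176] [[ 0.4859 -0.1229  0.0113]]
[ 281  253  122   70 3519] [339.8804 285.0605]
z pct [0.0034 0.0107 0.0125 0.0145 0.0498]
flat z 0.013005988710926064 rect ((478.1805419921875, -186.18222045898438), (114.27754974365234, 279.9779357910156), 2.625380516052246)
[ 0.433  -0.0901  1.5342] [-0.2373 -0.5963  0.8144]
```

View pics/both.png

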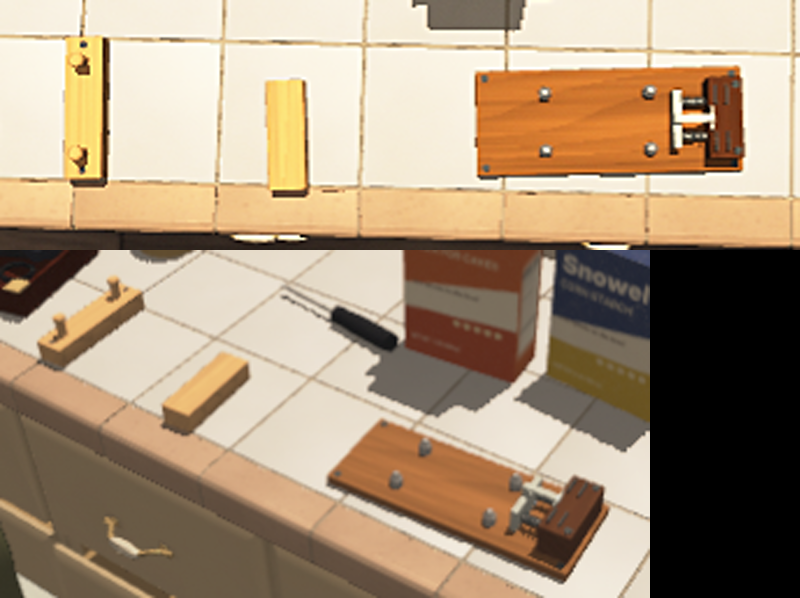

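The crops confirm it: the rail with pegs lies almost along world x at (0.48, 0.37), the offcut is plain, and the jig's stop is towards −y. I'm moving over the rail for a wrist view.

Emit:
step_arm --pt "2.7 -2.5 0.2 0 0 2 1" --pt "2.7 -2.5 0.2 0 0 2 1" --pt "2.7 -2.5 0.2 0 0 2 1" --pt "2.7 -2.5 0.2 0 0 2 1" --pt "2.7 -2.5 0.2 0 0 2 1"

```text
time: 0.57
position: [0.3422, 0.4899, 0.2022]
tool_rot: [-0.23, -3.133, 0.001]
ft_force: [0.3, -0.6, -0.3]
grip_width: 1.001
grip_force: 0.0
```

Emit:
step_arm --pt "2.7 -2.5 0 0 0 2 1" --pt "2.7 -2.5 0 0 0 2 1" --pt "2.7 -2.5 0 0 0 2 1" --pt "2.7 -2.5 0 0 0 2 1" --pt "2.7 -2.5 0 0 0 2 1"

```text
time: 0.98
position: [0.4771, 0.3649, 0.2022]
tool_rot: [0.044, -3.141, -0.0]
ft_force: [-0.2, -0.1, -1.0]
grip_width: 1.001
grip_force: 0.0
```

Emit:
step_arm --pt "0 0 0 0 0 0 1" --pt "0 0 0 0 0 0 1" --pt "0 0 0 0 0 0 1" --pt "0 0 0 0 0 0 1" --pt "0 0 0 0 0 0 1"

```text
time: 1.4
position: [0.4747, 0.3681, 0.2023]
tool_rot: [0.046, -3.141, -0.001]
ft_force: [-1.0, 1.3, -0.1]
grip_width: 0.997
grip_force: 0.0
```

Run:
```python
from h import *
np.set_printoptions(precision=4,suppress=True)
s=ctrl.get_state();p,d=ctrl.get_image("wrist");cv2.imwrite("pics/w1.png",p[:,:,::-1]);np.savez("w1.npz",p=p,d=d,position=s["position"],tool_rot=s["tool_rot"])
print(s["time"],s["position"],s["tool_rot"],s["joint_positions"],R.from_rotvec(s["tool_rot"]).as_matrix()[:,1:])
```

```text
1.4 [0.4747 0.3681 0.2023] [ 0.0461 -3.1406 -0.0007] [-0.7945  0.2098  0.1067  1.5705 -0.0234  1.3627  0.9149] [[-0.0294 -0.0006]
 [ 0.9996  0.0004]
 [ 0.0004 -1.    ]]
```

View pics/w1.png

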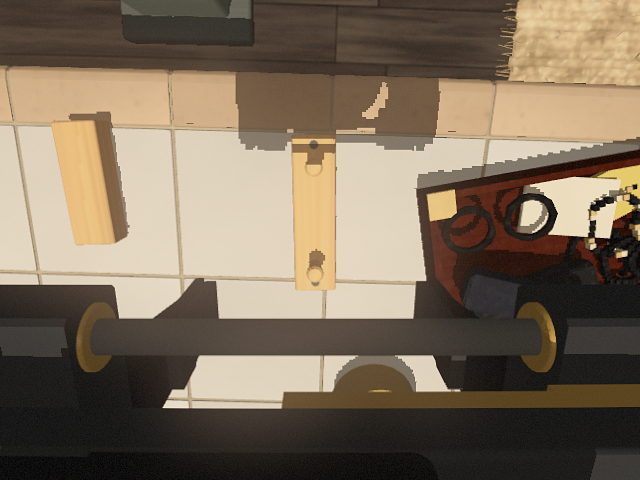

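The wrist view shows the rail at columns 293–335, rows 135–290, with pegs near (313,165) and (315,272). The offcut is at (90,180), and the toolbox starts at column 420.

Run:
```python
from h import *
np.set_printoptions(precision=4,suppress=True)
z=np.load("w1.npz");p,d=z["p"],z["d"]
hsv=cv2.cvtColor(p,cv2.COLOR_RGB2HSV);print(hsv[215,312],hsv[215,260])
m=mask(p,(10,75,120),(26,255,255));k,l,st,c=cv2.connectedComponentsWithStats(m);i=l[215,312];print(st[i])
v,u=np.where(l==i);P=deep("wrist",np.c_[u,v],d,z)
print("z",np.percentile(P[:,2],[2,25,50,75,98]))
T=P[(P[:,2]>.02)&(P[:,2]<.036)];print("depth rect",cv2.minAreaRect((T[:,:2]*1000).astype(np.float32)))
h=P[P[:,2]>.048]
for s in(0,1):
    q=h[(h[:,0]>.476)==s];print("peg",q.mean(0),len(q))
# plane-cast rect
mm=np.uint8(l==i)*255;cn=max(cv2.findContours(mm,0,1)[0],key=cv2.contourArea).reshape(-1,2)
Q=onz("wrist",cn,.028,z);print("plane rect",cv2.minAreaRect((Q[:,:2]*1000).astype(np.float32)))
# two views: rail top mid edges corners in scene/w1 using peg head centres
zs=np.load("scene0.npz");ms=mask(zs["p"],(9,70,60),(23,255,255));_,ls,_,_=cv2.connectedComponentsWithStats(ms)
v,u=np.where(ls==ls[212,180]);Ps=deep("scene",np.c_[u,v],zs["d"]);a=Ps[:,2]>.05
pu,pv=u[a],v[a];a2=pu>pu.mean()
uvw=np.c_[np.where(l==i)[1],np.where(l==i)[0]];hh=P[:,2]>.048;uw=uvw[hh];t=uw[:,1]<220
near_s=np.r_[pu[~a2].mean(),pv[~a2].mean()];far_s=np.r_[pu[a2].mean(),pv[a2].mean()]
print("tri pegs",tri(ray("scene",[near_s,far_s]),ray("wrist",[uw[t].mean(0),uw[~t].mean(0)],z)))
B=deep("wrist",np.stack(np.meshgrid(range(420,640,3),range(150,280,3)),-1).reshape(-1,2),d,z)
B=B[B[:,1]<.62];print("box zmax",np.percentile(B[:,2],[50,90,99]),"z for y<.5",np.percentile(B[B[:,1]<.5][:,2],[50,99]),"ymin",B[B[:,2]>.02][:,1].min())
```

```text
[ 19 110 236] [ 19  39 227]
[ 291  134   91  185 6700]
z [-0.0027  0.0261  0.0267  0.0273  0.055 ]
depth rect ((479.32550048828125, 366.0516052246094), (149.1945343017578, 39.751861572265625), 2.4102017879486084)
peg [0.4292 0.3641 0.0823] 301
peg [0.5268 0.3678 0.0538] 243
plane rect ((491.2423095703125, 370.7032470703125), (178.6945037841797, 82.3005599975586), 20.383543014526367)
tri pegs [[0.4333 0.3639 0.0452 0.0005]
 [0.5272 0.3685 0.0481 0.0018]]
box zmax [0.0055 0.0403 0.0496] z for y<.5 [0.0193 0.3933] ymin 0.36505909774516443
```

Emit:
step_arm --pt "0.2 -0.1 -4 0 0 0.6 1" --pt "0.2 -0.1 -4 0 0 0 1" --pt "0 0 -4 0 0 0 1" --pt "0 0 -3 0 0 0 1" --pt "0 0 -2 0 0 0 1"

```text
time: 1.87
position: [0.4774, 0.3638, 0.0285]
tool_rot: [0.06, -3.137, 0.005]
ft_force: [-0.4, -0.4, -0.4]
grip_width: 1.003
grip_force: 0.0
```

Emit:
step_arm --pt "0 0 -1 0 0 0 1" --pt "0 0 -0.8 0 0 0 1" --pt "0 0 -0.5 0 0 0 1" --pt "0 0 -0.3 0 0 0 1" --pt "0 0 0 0 0 0 1"

```text
time: 2.28
position: [0.4806, 0.365, 0.0071]
tool_rot: [-0.058, 3.14, 0.001]
ft_force: [-0.1, 0.6, -0.6]
grip_width: 1.0
grip_force: 0.0
```

Emit:
step_arm --pt "0 0.1 -0.3 0 0 0 1" --pt "0 0 0 0 0 0 0" --pt "0 0 0 0 0 0 0" --pt "0 0 0 0 0 0 0" --pt "0 0 0 0 0 0 0" --force 45

```text
time: 2.7
position: [0.4805, 0.3656, 0.0038]
tool_rot: [-0.058, 3.14, 0.001]
ft_force: [0.2, -0.5, 0.1]
grip_width: 0.782
grip_force: 0.0
```

Emit:
step_arm --pt "0 0 0 0 0 0 0" --pt "0 0 0 0 0 0 0" --pt "0 0 0 0 0 0 0" --pt "0 0 0 0 0 0 0" --pt "0 0 0 0 0 0 0"

```text
time: 3.12
position: [0.4802, 0.3654, 0.0034]
tool_rot: [-0.058, 3.141, 0.0]
ft_force: [0.6, -0.0, -0.2]
grip_width: 0.402
grip_force: 0.0
```

Run:
```python
from h import *
np.set_printoptions(precision=4,suppress=True)
z=np.load("scene0.npz");p,d=z["p"],z["d"]
# jig board from scene (plane 12mm), and top
for n in("scene","top"):
    z=np.load(n+"0.npz");p,d=z["p"],z["d"]
    b=(300,250,440,310) if n=="top" else (275,245,410,325)
    m=np.zeros(p.shape[:2],np.uint8);m[b[1]:b[3],b[0]:b[2]]=255
    m&=mask(p,(5,120,80),(20,255,255))
    k,l,st,c=cv2.connectedComponentsWithStats(m);i=1+np.argmax(st[1:,4]);print(n,st[i])
    v,u=np.where(l==i);P=deep(n,np.c_[u,v],d);print("z",np.median(P[:,2]))
    Q=onz(n,np.c_[u,v],.012);Q=Q[abs(P[:,2]-.012)<.006]
    r=cv2.minAreaRect((Q[:,:2]*1000).astype(np.float32));print(r)
```

```text
scene [ 282  253  120   68 2599]
z 0.012273488522884346
((475.522705078125, -188.29412841796875), (110.32373046875, 278.8923645019531), 2.6315157413482666)
top [ 320  256  108   44 3854]
z 0.012976070577549903
((479.3713073730469, -183.87767028808594), (109.45645141601562, 277.956787109375), 2.637289524078369)
```

Emit:
step_arm --pt "0 0 0 0 0 0 0" --pt "0 0 0 0 0 0 0" --pt "0 0 0 0 0 0 0" --pt "0 0 0 0 0 0 0" --pt "0 0 0 0 0 0 0"

```text
time: 3.53
position: [0.4802, 0.3654, 0.0034]
tool_rot: [-0.058, 3.141, 0.0]
ft_force: [0.2, -0.9, -0.0]
grip_width: 0.048
grip_force: 0.0
```

Run:
```python
from h import *
for n in("scene","wrist"):
    p,d=ctrl.get_image(n);p=p[:,:,::-1]
    cv2.imwrite(f"pics/{n}2.png",p)
a=cv2.imread("pics/scene2.png")[150:270,100:260];b=cv2.imread("pics/wrist2.png")
cv2.imwrite("pics/g2.png",np.hstack([cv2.resize(a,(400,300)),cv2.resize(b,(400,300))]))
```

```text
(no output)
```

View pics/g2.png

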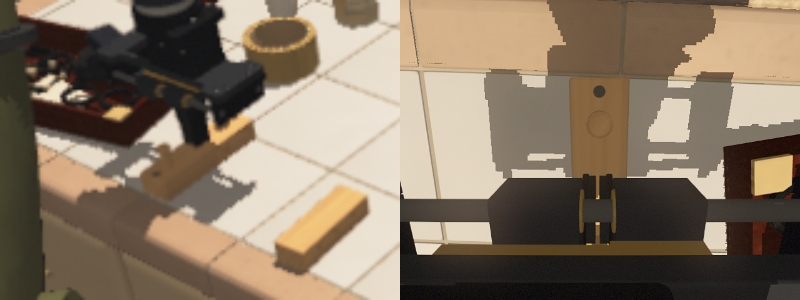

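The gripper has shut completely without touching the rail: the fingers stand above it in both views, at (195,130) in the left crop and (597,210) in the right one. I'll measure where the fingertips really are.

Run:
```python
from h import *
np.set_printoptions(precision=4,suppress=True)
s=ctrl.get_state();print(s["position"],R.from_rotvec(s["tool_rot"]).as_matrix()[:,2])
p,d=ctrl.get_image("scene");g=p[175:225,160:205].max(2)
yy,xx=np.mgrid[185:222:2,168:200:2]
P=deep("scene",np.c_[xx.ravel(),yy.ravel()],d).reshape(*xx.shape,3)
for k in range(len(yy)):
    print(yy[k,0],[ (int(xx[k,j]),int(p[yy[k,j],xx[k,j]].max()),*[int(round(q*1000)) for q in P[k,j]]) for j in range(0,16,2)])
c=ctrl.camera_params("scene")
print(cv2.projectPoints(np.array([[.4802,.3654,.0034],[.4802,.3654,.028],[.4802,.3654,.055]]),c["rvec"],c["tvec"],c["intrinsics"],c["distortion"])[0].reshape(-1,2))
w,dw=ctrl.get_image("wrist")
for uv in((470,330),(478,340),(487,330),(470,345),(487,345),(480,300)):
    uv=((uv[0]-0),uv[1])
U=[(int((x-400)*1.6),int(y*1.6)) for x,y in((586,210),(608,210),(586,190),(608,190),(586,230),(608,230))]
print(U,deep("wrist",U,dw,s))
cv2.imwrite("pics/s3.png",np.hstack([cv2.resize(p[150:240,130:230,::-1],(400,360),interpolation=cv2.INTER_CUBIC),cv2.resize(w[250:430,220:420,::-1],(400,360))]))
```

```text
[0.4802 0.3655 0.0034] [ 0.      0.0001 -1.    ]
185 [(168, 32, 451, 350, 127), (172, 31, 456, 339, 128), (176, 92, 459, 326, 130), (180, 47, 448, 294, 147), (184, 58, 454, 285, 147), (188, 56, 463, 280, 144), (192, 42, 466, 269, 146), (196, 30, 481, 270, 137)]
187 [(168, 33, 445, 344, 126), (172, 31, 449, 332, 128), (176, 41, 463, 333, 120), (180, 31, 446, 294, 142), (184, 52, 448, 279, 146), (188, 58, 454, 272, 145), (192, 33, 466, 270, 139), (196, 21, 482, 273, 129)]
189 [(168, 32, 444, 344, 120), (172, 65, 447, 331, 122), (176, 54, 460, 332, 115), (180, 28, 471, 329, 110), (184, 31, 447, 281, 139), (188, 32, 451, 269, 141), (192, 22, 468, 274, 131), (196, 20, 485, 279, 119)]
191 [(168, 32, 442, 344, 114), (172, 70, 442, 327, 120), (176, 53, 449, 318, 119), (180, 49, 453, 306, 121), (184, 73, 444, 279, 135), (188, 26, 451, 270, 135), (192, 22, 464, 270, 128), (196, 22, 481, 275, 116)]
193 [(168, 91, 538, 480, 7), (172, 30, 442, 328, 114), (176, 22, 469, 347, 92), (180, 49, 448, 302, 119), (184, 36, 445, 281, 128), (188, 26, 451, 273, 127), (192, 20, 466, 275, 118), (196, 22, 478, 
[... 2547 characters left out ...]
(168, 117, 425, 351, 27), (172, 106, 433, 344, 24), (176, 105, 447, 345, 15), (180, 100, 460, 345, 7), (184, 108, 475, 347, -3), (188, 194, 481, 336, -2), (192, 233, 489, 328, -4), (196, 234, 494, 316, -3)]
221 [(168, 111, 418, 344, 27), (172, 105, 432, 345, 18), (176, 101, 446, 346, 8), (180, 104, 463, 351, -4), (184, 110, 468, 339, -3), (188, 121, 473, 328, -1), (192, 109, 480, 318, -2), (196, 234, 486, 307, -1)]
[[180.301  214.4135]
 [178.7041 207.5966]
 [176.9157 199.9407]]
[(297, 336), (332, 336), (297, 304), (332, 304), (297, 368), (332, 368)] [[0.4498 0.3596 0.1189]
 [0.4489 0.3669 0.1201]
 [0.47   0.3574 0.0587]
 [0.4692 0.3703 0.0594]
 [0.4728 0.3591 0.0956]
 [0.4796 0.3698 0.0846]]
```

View pics/s3.png

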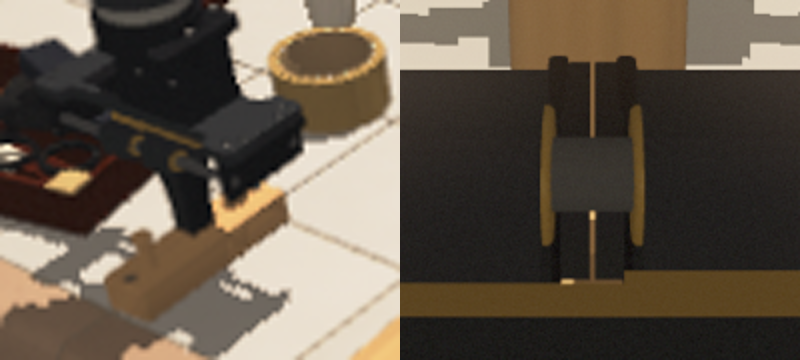

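The fingertips are about 34 mm higher than the reported TCP height. I'll open the gripper and check whether the pose reading or the finger length is at fault.

Emit:
step_arm --pt "0 0 0 0 0 0 1" --pt "0 0 0 0 0 0 1" --pt "0 0 0 0 0 0 1" --pt "0 0 0 0 0 0 1" --pt "0 0 0 0 0 0 1"

```text
time: 4.15
position: [0.4802, 0.3654, 0.0034]
tool_rot: [-0.058, 3.141, 0.0]
ft_force: [0.0, -1.0, -0.1]
grip_width: 0.299
grip_force: 0.0
```

Emit:
step_arm --pt "0 0 0 0 0 0 1" --pt "0 0 0 0 0 0 1" --pt "0 0 0 0 0 0 1" --pt "0 0 0 0 0 0 1" --pt "0 0 0 0 0 0 1"

```text
time: 4.57
position: [0.4802, 0.3654, 0.0034]
tool_rot: [-0.058, 3.141, 0.0]
ft_force: [-0.5, -0.3, -0.4]
grip_width: 0.678
grip_force: 0.0
```

Run:
```python
from h import *
np.set_printoptions(precision=4,suppress=True)
s=ctrl.get_state();print(s["position"],s["grip_width"],s["ft_force"])
w,dw=ctrl.get_image("wrist")
print("rail top, table, by wrist",deep("wrist",[(312,160),(312,240),(312,260),(200,250),(200,225)],dw,s))
p,d=ctrl.get_image("scene")
v,u=np.mgrid[150:235,130:240];P=deep("scene",np.c_[u.ravel(),v.ravel()],d);c=p[v.ravel(),u.ravel()].max(1)
k=(c<45)&(abs(P[:,0]-.48)<.03)&(P[:,2]<.1)&(P[:,2]>0.01)
for side in(0,1):
    q=P[k&((P[:,1]>.366)==side)];print(side,len(q),q[np.argsort(q[:,2])[:6]])
cv2.imwrite("pics/s4.png",cv2.resize(p[150:240,120:240,::-1],(640,480),interpolation=cv2.INTER_CUBIC))
```

```text
[0.4802 0.3654 0.0034] 0.6775859554954335 [-0.51   -0.27   -0.3533]
rail top, table, by wrist [[ 0.4195  0.3609  0.0276]
 [ 0.454   0.3621  0.0265]
 [ 0.4635  0.3624  0.0257]
 [ 0.4694  0.3044 -0.0025]
 [ 0.4561  0.305  -0.0025]]
0 69 [[0.4889 0.3258 0.0362]
 [0.4831 0.3238 0.0369]
 [0.4846 0.3292 0.0375]
 [0.4802 0.3246 0.0383]
 [0.4744 0.3225 0.0391]
 [0.471  0.3271 0.0394]]
1 365 [[0.4911 0.4722 0.0101]
 [0.4893 0.4748 0.0102]
 [0.4677 0.4685 0.0103]
 [0.4963 0.4734 0.0104]
 [0.4745 0.4671 0.0105]
 [0.4507 0.4851 0.0106]]
```

View pics/s4.png

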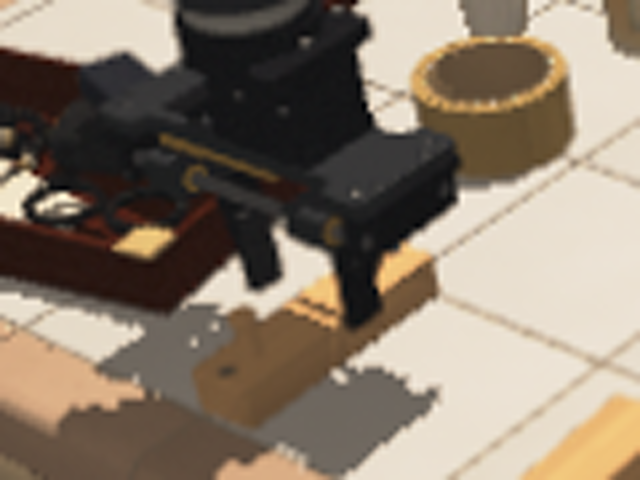

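The wrist camera agrees with the pose reading (rail top at 27 mm), so the fingertips really end about 33 mm short of the reported TCP: they are at about z = 0.036 with 0.003 reported. I'll lower by that difference, carefully.

Emit:
step_arm --pt "0 0 0 0 0 0 1" --pt "0 0 0 0 0 0 1" --pt "0 0 0 0 0 0 1" --pt "0 0 0 0 0 0 1" --pt "0 0 0 0 0 0 1"

```text
time: 5.08
position: [0.4802, 0.3655, 0.0034]
tool_rot: [-0.058, 3.141, 0.0]
ft_force: [0.1, -0.1, -0.3]
grip_width: 0.991
grip_force: 0.0
```

Emit:
step_arm --pt "0 0 -0.5 0 0 0 1" --pt "0 0 -0.5 0 0 0 1" --pt "0 0 -0.5 0 0 0 1" --pt "0 0 -0.5 0 0 0 1" --pt "0 0 -0.4 0 0 0 1"

```text
time: 5.5
position: [0.4798, 0.3651, -0.0217]
tool_rot: [0.058, -3.14, 0.001]
ft_force: [0.4, -0.2, 1.1]
grip_width: 1.002
grip_force: 0.0
```

Run:
```python
from h import *
np.set_printoptions(precision=4,suppress=True)
s=ctrl.get_state();print(s["position"],s["grip_width"],s["ft_force"])
p,d=ctrl.get_image("scene")
v,u=np.mgrid[150:235,130:240];P=deep("scene",np.c_[u.ravel(),v.ravel()],d);c=p[v.ravel(),u.ravel()].max(1)
q=P[(c<60)&(abs(P[:,0]-.48)<.02)&(P[:,2]<.08)&(P[:,1]<.34)&(P[:,1]>.29)];print(len(q),q[np.argsort(q[:,2])[:8]])
```

```text
[ 0.4798  0.3651 -0.0217] 1.0019432518038747 [ 0.3628 -0.2297  1.1415]
79 [[0.4796 0.3103 0.0122]
 [0.4814 0.316  0.0124]
 [0.4727 0.3114 0.0125]
 [0.4894 0.3118 0.0127]
 [0.4703 0.3128 0.0135]
 [0.4763 0.3105 0.0142]
 [0.486  0.3119 0.0148]
 [0.4804 0.3103 0.0153]]
```

Emit:
step_arm --pt "0 0 -0.3 0 0 0 1" --pt "0 0 -0.3 0 0 0 1" --pt "0 0 0 0 0 0 0" --pt "0 0 0 0 0 0 0" --pt "0 0 0 0 0 0 0" --force 45

```text
time: 5.97
position: [0.4803, 0.3656, -0.0264]
tool_rot: [-0.058, 3.141, 0.0]
ft_force: [0.5, -0.3, -0.2]
grip_width: 0.85
grip_force: 0.0
```

Emit:
step_arm --pt "0 0 0 0 0 0 0" --pt "0 0 0 0 0 0 0" --pt "0 0 0 0 0 0 0" --pt "0 0 0 0 0 0 0" --pt "0 0 0 0 0 0 0"

```text
time: 6.38
position: [0.4803, 0.3655, -0.0265]
tool_rot: [-0.058, 3.141, 0.0]
ft_force: [-0.3, 0.6, -0.7]
grip_width: 0.478
grip_force: 0.2
```

Emit:
step_arm --pt "0 0 0 0 0 0 0" --pt "0 0 0 0 0 0 0" --pt "0 0 0 0 0 0 0" --pt "0 0 0 0 0 0 0" --pt "0 0 0 0 0 0 0"

```text
time: 6.8
position: [0.4803, 0.3656, -0.0265]
tool_rot: [-0.058, 3.141, 0.001]
ft_force: [-0.3, 0.3, 0.9]
grip_width: 0.452
grip_force: 45.0
```

Gripped at 39 mm and 45 N. Lifting, then carrying it over to the jig while turning.

Emit:
step_arm --pt "0 0 1 0 0 0 0" --pt "0 0 2 0 0 0 0" --pt "0 0 3 0 0 0 0" --pt "0 0 3 0 0 0 0" --pt "0 0 3 0 0 0 0"

```text
time: 7.22
position: [0.4797, 0.3646, 0.0947]
tool_rot: [0.057, -3.14, 0.002]
ft_force: [-0.3, -0.6, -1.2]
grip_width: 0.453
grip_force: 45.0
```

Emit:
step_arm --pt "0 -1.5 0 0 0 -4 0" --pt "0 -2.5 0 0 0 -6 0" --pt "0 -2.5 0 0 0 -6 0" --pt "0 -2.5 0 0 0 -6 0" --pt "0 -2.5 0 0 0 -6 0"

```text
time: 7.63
position: [0.4798, 0.2489, 0.0937]
tool_rot: [-0.712, -3.06, 0.001]
ft_force: [0.9, -0.2, -1.3]
grip_width: 0.458
grip_force: 45.0
```

Emit:
step_arm --pt "0 -2.5 0 0 0 -6 0" --pt "0 -2.5 0 0 0 -6 0" --pt "0 -2.5 0 0 0 -6 0" --pt "0 -2.5 0 0 0 -6 0" --pt "0 -2.5 0 0 0 -6 0"

```text
time: 8.05
position: [0.4797, 0.1239, 0.0937]
tool_rot: [-1.48, -2.771, 0.0]
ft_force: [0.2, -0.0, -2.0]
grip_width: 0.454
grip_force: 45.0
```

Emit:
step_arm --pt "0 -2.5 0 0 0 -6 0" --pt "0 -2.5 0 0 0 -6 0" --pt "0 -2.5 0 0 0 -6 0" --pt "0 -2.5 0 0 0 -6 0" --pt "0 -2.5 0 0 0 -6 0"

```text
time: 8.47
position: [0.4796, -0.0009, 0.0937]
tool_rot: [-2.146, -2.294, -0.0]
ft_force: [0.8, -0.0, -1.5]
grip_width: 0.455
grip_force: 45.0
```

Emit:
step_arm --pt "0 -2 0 0 0 -1.5 0" --pt "0 0 0 0 0 0 0" --pt "0 0 0 0 0 0 0" --pt "0 0 0 0 0 0 0" --pt "0 0 0 0 0 0 0"

```text
time: 8.88
position: [0.4802, -0.0183, 0.0934]
tool_rot: [-2.167, -2.274, -0.0]
ft_force: [-0.3, 0.7, -2.1]
grip_width: 0.457
grip_force: 45.0
```

Run:
```python
from h import *
np.set_printoptions(precision=4,suppress=True)
s=ctrl.get_state();p,d=ctrl.get_image("wrist");cv2.imwrite("pics/w5.png",p[:,:,::-1]);np.savez("w5.npz",p=p,d=d,position=s["position"],tool_rot=s["tool_rot"])
y=R.from_rotvec(s["tool_rot"]).as_matrix()[:,1]
print(s["time"],s["position"],s["tool_rot"],s["joint_positions"],np.degrees(np.arctan2(y[1],y[0])),s["grip_force"])
```

```text
8.8833 [ 0.4802 -0.0183  0.0934] [-2.1668 -2.2743 -0.0002] [-0.4925  0.0283  0.4862  1.9998 -0.0151  1.117   0.0486] 2.7728084026986313 45.00004269182682
```

View pics/w5.png

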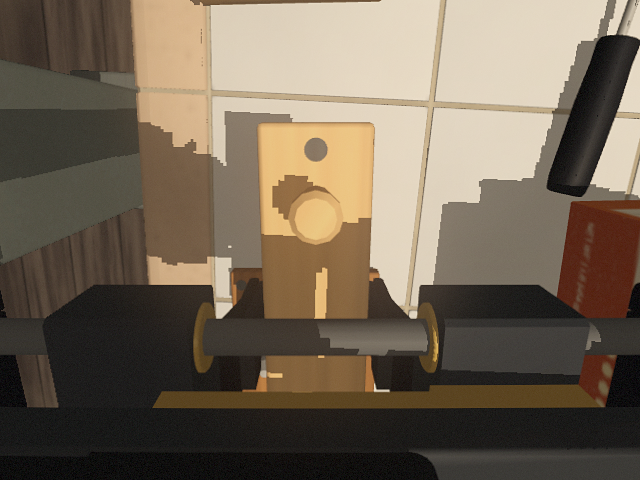

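The rail hangs straight in the grip, its end edge at row 123 and one peg at (316,215). It hides the jig, so I'll measure the lane from the pins in the two fixed views.

Run:
```python
from h import *
np.set_printoptions(precision=4,suppress=True)
ang=np.radians(-87.37);ex=np.array([np.cos(ang),np.sin(ang)]);ey=np.array([-ex[1],ex[0]])
lane=np.array([.4770,-.1605])
cen={}
for n in("top","scene"):
    z=np.load(n+"0.npz");p,d=z["p"],z["d"];c=ctrl.camera_params(n);hsv=cv2.cvtColor(p,cv2.COLOR_RGB2HSV)
    out=[]
    for a,b in((-42,30),(-42,-30),(68,30),(68,-30)):
        w=np.r_[lane+ex*a*.001+ey*b*.001,.021]
        uv=cv2.projectPoints(w[None],c["rvec"],c["tvec"],c["intrinsics"],c["distortion"])[0].ravel()
        x,y=np.round(uv).astype(int);r=6 if n=="top" else 8
        win=hsv[y-r:y+r+1,x-r:x+r+1];m=np.uint8((win[:,:,1]<95)&(win[:,:,2]>60))
        k,l,st,ce=cv2.connectedComponentsWithStats(m)
        i=min(range(1,k),key=lambda i:np.hypot(*(ce[i]-r))-st[i,4]*.02) if k>1 else 0
        out.append(ce[i]+[x-r,y-r]);print(n,(a,b),uv,out[-1],st[i,4])
    cen[n]=np.array(out)
T=tri(ray("top",cen["top"]),ray("scene",cen["scene"]));print(T)
for nm,P in(("tri",T[:,:3]),("top@21",onz("top",cen["top"],.021)),("scene@21",onz("scene",cen["scene"],.021))):
    m=P.mean(0)[:2]; v=(P[2]+P[3]-P[0]-P[1])[:2];w=(P[0]+P[2]-P[1]-P[3])[:2]/2
    print(nm,"lane",m-ex*.013,"ang",np.degrees(np.arctan2(v[1],v[0])),"sep",np.linalg.norm(v)/2,np.linalg.norm(w))
# bias: rail initial in the same views, truth ~ (0.4793,0.3657)
for n,seed,lo,hi in(("top",(164,270),(18,90,150),(28,255,255)),("scene",(180,212),(9,70,60),(23,255,255))):
    z=np.load(n+"0.npz");m=mask(z["p"],lo,hi);m[:240 if n=="top" else 0]=0;m[308:]=0
    k,l,st,c=cv2.connectedComponentsWithStats(m);i=l[seed[1],seed[0]];print(st[i])
    v,u=np.where(l==i);P=deep(n,np.c_[u,v],z["d"]);q=(P[:,2]>.02)&(P[:,2]<.034)
    Q=onz(n,np.c_[u,v][q],.028);print(n,"rail",cv2.minAreaRect((Q[:,:2]*1000).astype(np.float32)))
```

```text
top (-42, 30) [347.6289 267.2688] [347.5882 266.8824] 17
top (-42, -30) [348.1434 290.2659] [347.7647 289.7059] 17
top (68, 30) [389.6932 266.4249] [389.1579 266.1579] 19
top (68, -30) [390.3602 289.4383] [390.     288.8947] 19
scene (-42, 30) [322.2023 263.9703] [324.0211 260.0842] 95
scene (-42, -30) [309.8477 278.2881] [310.0645 278.9355] 31
scene (68, 30) [361.473  279.0458] [364.0786 277.8571] 140
scene (68, -30) [350.0617 294.4651] [350.2432 295.2703] 37
[[ 0.5068 -0.1187  0.0333  0.0047]
 [ 0.4467 -0.1191  0.0171  0.0004]
 [ 0.5125 -0.2286  0.0234  0.0073]
 [ 0.4517 -0.2294  0.0167  0.0003]]
tri lane [ 0.4788 -0.161 ] ang -87.2016794283841 sep 0.11016514926219874 0.06048163246665169
top@21 lane [ 0.4781 -0.1596] ang -87.45683930668203 sep 0.10938192676982048 0.059418103592037995
scene@21 lane [ 0.4816 -0.1612] ang -89.54389574583098 sep 0.11356557431237954 0.07289367495855119
[156 244  15  57 726]
top rail ((479.47161865234375, 366.84796142578125), (146.93507385253906, 37.28155517578125), 3.0091400146484375)
[156 191  46  40 793]
scene rail ((475.5059814453125, 358.8681640625), (153.47964477539062, 50.483192443847656), 3.754683494567871)
```

Lane centre from the top view is (0.478, −0.160) at −87.4°; the same view gives the rail to within 1 mm, and the pin spacings come out at 109 and 59 mm, as they should. Moving above it and lowering to a hover.

Emit:
step_arm --pt "0 -2.8 0 0 0 0 0" --pt "0 -2.8 0 0 0 0 0" --pt "0 -2.8 0 0 0 0 0" --pt "0 -2.8 0 0 0 0 0" --pt "-0.2 -2.7 0 0 0 0 0"

```text
time: 9.35
position: [0.4787, -0.1589, 0.0935]
tool_rot: [2.167, 2.274, 0.0]
ft_force: [-0.2, 0.2, -1.7]
grip_width: 0.457
grip_force: 45.0
```

Emit:
step_arm --pt "0 0 -2 0 0 0 0" --pt "0 0 -2 0 0 0 0" --pt "0 0 -2 0 0 0 0" --pt "0 0 -1 0 0 0 0" --pt "0 0 -0.5 0 0 0 0"

```text
time: 9.77
position: [0.4771, -0.1575, 0.0167]
tool_rot: [-2.167, -2.272, 0.003]
ft_force: [0.1, 1.5, -2.0]
grip_width: 0.456
grip_force: 45.0
```

Emit:
step_arm --pt "0 0 0 0 0 0 0" --pt "0 0 0 0 0 0 0" --pt "0 0 0 0 0 0 0" --pt "0 0 0 0 0 0 0" --pt "0 0 0 0 0 0 0"

```text
time: 10.18
position: [0.479, -0.1586, 0.0193]
tool_rot: [2.169, 2.271, 0.002]
ft_force: [0.1, -0.2, -2.4]
grip_width: 0.455
grip_force: 45.0
```

Run:
```python
from h import *
np.set_printoptions(precision=4,suppress=True)
s=ctrl.get_state();y=R.from_rotvec(s["tool_rot"]).as_matrix()[:,1]
print(s["time"],s["position"],np.degrees(np.arctan2(y[1],y[0])),s["grip_force"])
a,_=ctrl.get_image("top");b,_=ctrl.get_image("scene")
a=cv2.resize(a[240:320,310:440,::-1],(780,480//1),interpolation=cv2.INTER_CUBIC)[:300] if 0 else cv2.resize(a[245:310,310:440,::-1],(600,300),interpolation=cv2.INTER_CUBIC)
b=cv2.resize(b[235:335,270:470,::-1],(600,300),interpolation=cv2.INTER_CUBIC)
cv2.imwrite("pics/h6.png",np.vstack([a,b]))
```

```text
10.1833 [ 0.479  -0.1586  0.0193] 2.6153434702013243 44.99995820224285
```

View pics/h6.png

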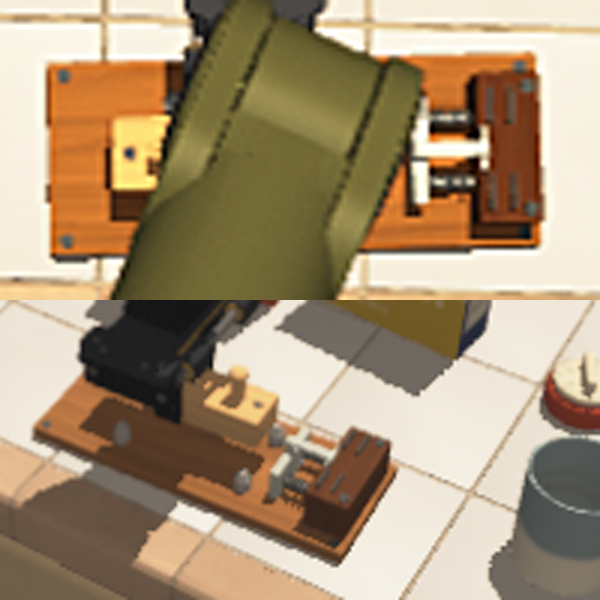

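The top half shows the rail end at (112–170, 115–192), roughly centred on the board. The scene half shows the rail just above the pins and clear of the stop plate. A quick numeric check of the side offset comes next.

Run:
```python
from h import *
np.set_printoptions(precision=4,suppress=True)
s=ctrl.get_state()
p,d=ctrl.get_image("top")
m=mask(p,(18,60,150),(30,255,255));m[:,:330]=0;m[:,345:]=0;m[:262]=0;m[292:]=0
k,l,st,c=cv2.connectedComponentsWithStats(m);i=1+np.argmax(st[1:,4]);print(st[i],c[i])
v,u=np.where(l==i);P=deep("top",np.c_[u,v],d);print("z",np.median(P[:,2]))
Q=onz("top",np.c_[u,v],.0738)
for col in np.unique(u):
    q=Q[u==col];print(col,len(q),q[:,1].mean().round(4),"xmid",q[:,0].mean().round(4))
ang=np.radians(-87.4);ex=np.array([np.cos(ang),np.sin(ang)])
lane=np.array([.478,-.160]);print("lane x at y", [ (y,(lane+ex*((y-lane[1])/ex[1]))[0].round(4)) for y in(-.09,-.1586)])
```

```text
[334 271  11  15 129] [338.8605 277.6667]
z 0.07411268178531127
334 5 -0.0826 xmid 0.472
335 15 -0.085 xmid 0.4746
336 15 -0.0875 xmid 0.4747
337 12 -0.0901 xmid 0.4748
338 12 -0.0926 xmid 0.4748
339 13 -0.0951 xmid 0.4747
340 15 -0.0976 xmid 0.475
341 15 -0.1002 xmid 0.475
342 11 -0.1026 xmid 0.4774
343 10 -0.1051 xmid 0.4789
344 6 -0.1075 xmid 0.4853
lane x at y [(-0.09, np.float64(0.4748)), (-0.1586, np.float64(0.4779))]
```

The rail is centred on the lane to within 1 mm, its centre at jig x ≈ −1.5 mm. Lowering it.

Emit:
step_arm --pt "0 0 -0.8 0 0 0 0" --pt "0 0 -0.8 0 0 0 0" --pt "0 0 -0.5 0 0 0 0" --pt "0 0 -0.4 0 0 0 0" --pt "0 0 -0.2 0 0 0 0"

```text
time: 10.75
position: [0.4774, -0.1585, -0.0098]
tool_rot: [-2.17, -2.27, 0.002]
ft_force: [0.3, -1.0, -1.9]
grip_width: 0.454
grip_force: 45.0
```

Emit:
step_arm --pt "0 0 -0.2 0 0 0 0" --pt "0 0 -0.2 0 0 0 0" --pt "0 0 -0.1 0 0 0 0" --pt "0 0 0 0 0 0 0" --pt "0 0 0 0 0 0 0"

```text
time: 11.17
position: [0.4783, -0.1586, -0.0135]
tool_rot: [2.17, 2.271, 0.0]
ft_force: [0.5, -1.0, -2.1]
grip_width: 0.457
grip_force: 45.0
```

Emit:
step_arm --pt "0 0 -0.1 0 0 0 0" --pt "0 0 0 0 0 0 0" --pt "0 0 0 0 0 0 0" --pt "0 0 0 0 0 0 0" --pt "0 0 0 0 0 0 0"

```text
time: 11.58
position: [0.4783, -0.1586, -0.0145]
tool_rot: [2.17, 2.271, 0.0]
ft_force: [0.3, 0.8, -1.8]
grip_width: 0.457
grip_force: 45.0
```

The rail is down to within about a millimetre of the board. Now I'll slide towards the stop in small steps, watching the y force.

Emit:
step_arm --pt "0 0 -0.1 0 0 0 0" --pt "0 0 0 0 0 0 0" --pt "0 0 0 0 0 0 0" --pt "0.02 -0.5 0 0 0 0 0" --pt "0.02 -0.5 0 0 0 0 0"

```text
time: 12.0
position: [0.4799, -0.1668, -0.0146]
tool_rot: [-2.168, -2.273, -0.005]
ft_force: [-0.6, 3.0, 4.4]
grip_width: 0.453
grip_force: 45.0
```

Emit:
step_arm --pt "0.02 -0.3 0 0 0 0 0" --pt "0.02 -0.3 0 0 0 0 0" --pt "0.01 -0.2 0 0 0 0 0" --pt "0 0 0 0 0 0 0" --pt "0 0 0 0 0 0 0"

```text
time: 12.42
position: [0.4805, -0.1757, -0.0146]
tool_rot: [2.169, 2.271, 0.004]
ft_force: [-0.1, 3.1, 5.3]
grip_width: 0.454
grip_force: 45.0
```

Emit:
step_arm --pt "-0.05 -0.2 0.05 0 0 0 0" --pt "-0.05 -0.2 0 0 0 0 0" --pt "0 0 0 0 0 0 0" --pt "0 0 0 0 0 0 0" --pt "0 0 0 0 0 0 0"

```text
time: 12.83
position: [0.4794, -0.1794, -0.0146]
tool_rot: [2.169, 2.272, 0.004]
ft_force: [1.7, 4.5, 3.0]
grip_width: 0.451
grip_force: 45.0
```

Emit:
step_arm --pt "0 -0.2 0 0 0 0 0" --pt "0 -0.2 0 0 0 0 0" --pt "0 0 0 0 0 0 0" --pt "0 0 0 0 0 0 0" --pt "0 0 0 0 0 0 0"

```text
time: 13.25
position: [0.4795, -0.1819, -0.0146]
tool_rot: [-2.168, -2.272, -0.005]
ft_force: [1.3, 7.9, 6.4]
grip_width: 0.46
grip_force: 45.0
```

```bash
cat > chk.py <<'E'
from h import *
import sys
np.set_printoptions(precision=4,suppress=True)
s=ctrl.get_state();print(s["time"],s["position"],s["ft_force"],s["grip_force"])
p,d=ctrl.get_image("top");q,e=ctrl.get_image("scene")
# pointer crossbar: bright low-saturation blob on the dark housing, centroid in top
def blob(p,b):
    h=cv2.cvtColor(p,cv2.COLOR_RGB2HSV)[b[1]:b[3],b[0]:b[2]];m=np.uint8((h[:,:,1]<70)&(h[:,:,2]>170));return m
for n,im in(("now",p),("start",np.load("top0.npz")["p"])):
    m=blob(im,(396,256,432,300));v,u=np.where(m>0)
    print(n,"cols:",{int(c)+396:int((u==c).sum()) for c in np.unique(u)})
cv2.imwrite("pics/"+sys.argv[1],np.hstack([cv2.resize(p[252:304,392:432,::-1],(300,390),interpolation=cv2.INTER_CUBIC),cv2.resize(q[250:328,320:420,::-1],(500,390),interpolation=cv2.INTER_CUBIC)]))
E
python3 chk.py c7.png
```

```text
13.25 [ 0.4795 -0.1819 -0.0146] [1.2899 7.9351 6.3965] 45.00103432685137
now cols: {396: 1, 397: 1, 398: 1, 399: 1, 400: 1, 401: 1, 402: 1, 403: 1, 404: 2, 405: 2, 406: 1, 407: 1, 408: 1, 409: 2, 410: 5, 411: 3, 412: 4, 413: 4, 414: 4, 415: 3, 416: 7, 417: 7, 418: 1, 419: 1, 420: 1, 421: 1, 422: 1, 423: 1, 424: 1, 425: 1, 426: 6, 427: 32, 428: 44, 429: 44, 430: 44, 431: 44}
start cols: {396: 1, 397: 1, 398: 1, 399: 14, 400: 23, 401: 23, 402: 21, 403: 4, 404: 5, 405: 6, 406: 5, 407: 5, 408: 5, 409: 6, 410: 5, 411: 4, 412: 5, 413: 4, 414: 7, 415: 6, 416: 1, 417: 1, 418: 1, 419: 1, 420: 1, 421: 1, 422: 1, 423: 1, 424: 1, 425: 1, 426: 6, 427: 32, 428: 44, 429: 44, 430: 44, 431: 44}
```

The crossbar has moved about 2 px, or some 5 mm of travel, and the y force of 8 N less board friction agrees with that. Pushing on a little.

Emit:
step_arm --pt "0 -0.15 0.03 0 0 0 0" --pt "0 -0.15 0 0 0 0 0" --pt "0 -0.15 0 0 0 0 0" --pt "0 0 0 0 0 0 0" --pt "0 0 0 0 0 0 0"

```text
time: 13.77
position: [0.4795, -0.1848, -0.0146]
tool_rot: [-2.166, -2.272, -0.007]
ft_force: [2.1, 10.6, 3.2]
grip_width: 0.453
grip_force: 45.0
```

Emit:
step_arm --pt "0 0 0 0 0 0 0" --pt "0 0 0 0 0 0 0" --pt "0 0 0 0 0 0 0" --pt "0 0 0 0 0 0 0" --pt "0 0 0 0 0 0 0"

```text
time: 14.18
position: [0.4796, -0.1849, -0.0146]
tool_rot: [-2.166, -2.272, -0.007]
ft_force: [2.6, 10.7, 4.7]
grip_width: 0.456
grip_force: 45.0
```

```bash
python3 chk.py c8.png
```

```text
14.1833 [ 0.4796 -0.1849 -0.0146] [ 2.6377 10.7179  4.7121] 45.000487212091684
now cols: {398: 1, 399: 1, 400: 1, 401: 1, 402: 1, 403: 1, 404: 1, 405: 1, 406: 1, 407: 1, 408: 1, 409: 1, 410: 2, 411: 2, 412: 4, 413: 4, 414: 4, 415: 4, 416: 4, 417: 5, 418: 5, 419: 2, 420: 1, 421: 1, 422: 1, 423: 1, 424: 1, 425: 1, 426: 6, 427: 32, 428: 44, 429: 44, 430: 44, 431: 44}
start cols: {396: 1, 397: 1, 398: 1, 399: 14, 400: 23, 401: 23, 402: 21, 403: 4, 404: 5, 405: 6, 406: 5, 407: 5, 408: 5, 409: 6, 410: 5, 411: 4, 412: 5, 413: 4, 414: 7, 415: 6, 416: 1, 417: 1, 418: 1, 419: 1, 420: 1, 421: 1, 422: 1, 423: 1, 424: 1, 425: 1, 426: 6, 427: 32, 428: 44, 429: 44, 430: 44, 431: 44}
```

View pics/c8.png

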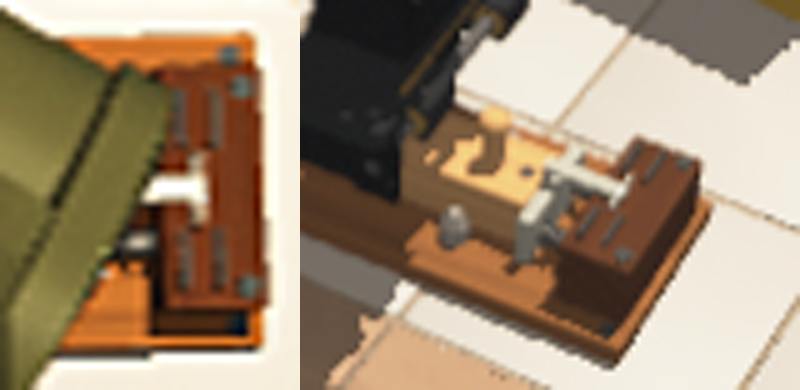

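The pointer crossbar, at (200,190) in the left half, stands about midway between the ribs at 180 and 215. The rail lies flat with its end square on the plate. One tiny nudge, then hold.

Emit:
step_arm --pt "0 -0.1 0 0 0 0 0" --pt "0 0 0 0 0 0 0" --pt "0 0 0 0 0 0 0" --pt "0 0 0 0 0 0 0" --pt "0 0 0 0 0 0 0"

```text
time: 14.7
position: [0.4795, -0.1852, -0.0146]
tool_rot: [-2.165, -2.272, -0.007]
ft_force: [2.4, 11.8, 4.2]
grip_width: 0.458
grip_force: 45.0
```

Emit:
step_arm --pt "0 0 0 0 0 0 0" --pt "0 0 0 0 0 0 0" --pt "0 0 0 0 0 0 0" --pt "0 0 0 0 0 0 0" --pt "0 0 0 0 0 0 0"

```text
time: 15.12
position: [0.4795, -0.1852, -0.0146]
tool_rot: [-2.165, -2.272, -0.007]
ft_force: [2.2, 11.4, 5.1]
grip_width: 0.456
grip_force: 45.0
```

Emit:
step_arm --pt "0 0 0 0 0 0 0" --pt "0 0 0 0 0 0 0" --pt "0 0 0 0 0 0 0" --pt "0 0 0 0 0 0 0" --pt "0 0 0 0 0 0 0"

```text
time: 15.53
position: [0.4796, -0.1852, -0.0146]
tool_rot: [-2.165, -2.272, -0.008]
ft_force: [1.8, 13.1, 4.2]
grip_width: 0.457
grip_force: 45.0
```

Emit:
step_arm --pt "0 0 0 0 0 0 0" --pt "0 0 0 0 0 0 0" --pt "0 0 0 0 0 0 0" --pt "0 0 0 0 0 0 0" --pt "0 0 0 0 0 0 0"

```text
time: 15.95
position: [0.4796, -0.1852, -0.0146]
tool_rot: [-2.165, -2.272, -0.008]
ft_force: [2.2, 12.1, 4.4]
grip_width: 0.456
grip_force: 45.0
```

Emit:
step_arm --pt "0 0 0 0 0 0 0" --pt "0 0 0 0 0 0 0" --pt "0 0 0 0 0 0 0" --pt "0 0 0 0 0 0 0" --pt "0 0 0 0 0 0 0"

```text
time: 16.37
position: [0.4796, -0.1852, -0.0146]
tool_rot: [-2.165, -2.272, -0.008]
ft_force: [1.8, 12.0, 4.0]
grip_width: 0.458
grip_force: 45.0
```

Emit:
step_arm --pt "0 0 0 0 0 0 0" --pt "0 0 0 0 0 0 0" --pt "0 0 0 0 0 0 0" --pt "0 0 0 0 0 0 0" --pt "0 0 0 0 0 0 0"

```text
time: 16.78
position: [0.4796, -0.1852, -0.0146]
tool_rot: [-2.165, -2.272, -0.008]
ft_force: [1.8, 11.6, 4.7]
grip_width: 0.457
grip_force: 45.0
```

Emit:
step_arm --pt "0 0 0 0 0 0 0" --pt "0 0 0 0 0 0 0" --pt "0 0 0 0 0 0 0" --pt "0 0 0 0 0 0 0" --pt "0 0 0 0 0 0 0"

```text
time: 17.2
position: [0.4795, -0.1852, -0.0146]
tool_rot: [-2.165, -2.272, -0.007]
ft_force: [2.2, 11.6, 5.3]
grip_width: 0.459
grip_force: 45.0
```

Emit:
step_arm --pt "0 0 0 0 0 0 0" --pt "0 0 0 0 0 0 0" --pt "0 0 0 0 0 0 0" --pt "0 0 0 0 0 0 0" --pt "0 0 0 0 0 0 0"

```text
time: 17.62
position: [0.4795, -0.1853, -0.0146]
tool_rot: [-2.165, -2.272, -0.007]
ft_force: [1.1, 11.7, 5.1]
grip_width: 0.454
grip_force: 45.0
```

Emit:
step_arm --pt "0 0 0 0 0 0 0" --pt "0 0 0 0 0 0 0" --pt "0 0 0 0 0 0 0" --pt "0 0 0 0 0 0 0" --pt "0 0 0 0 0 0 0"

```text
time: 18.03
position: [0.4795, -0.1852, -0.0146]
tool_rot: [-2.165, -2.272, -0.008]
ft_force: [1.2, 12.8, 5.1]
grip_width: 0.455
grip_force: 45.0
```

```bash
python3 chk.py c9.png
```

```text
18.0333 [ 0.4795 -0.1852 -0.0146] [ 1.2398 12.7645  5.1377] 45.00032194890082
now cols: {399: 1, 400: 1, 401: 1, 402: 1, 403: 1, 404: 1, 405: 1, 406: 1, 407: 1, 408: 1, 409: 1, 410: 2, 412: 2, 413: 4, 414: 4, 415: 4, 416: 4, 417: 5, 418: 4, 419: 4, 420: 1, 421: 1, 422: 1, 423: 1, 424: 1, 425: 1, 426: 6, 427: 32, 428: 44, 429: 44, 430: 44, 431: 44}
start cols: {396: 1, 397: 1, 398: 1, 399: 14, 400: 23, 401: 23, 402: 21, 403: 4, 404: 5, 405: 6, 406: 5, 407: 5, 408: 5, 409: 6, 410: 5, 411: 4, 412: 5, 413: 4, 414: 7, 415: 6, 416: 1, 417: 1, 418: 1, 419: 1, 420: 1, 421: 1, 422: 1, 423: 1, 424: 1, 425: 1, 426: 6, 427: 32, 428: 44, 429: 44, 430: 44, 431: 44}
```

The push has held steady for nearly 4 s, at about 10 mm of travel. Handing in.

```bash
python3 -c "
from bench import ctrl
print(ctrl.close_job())"
```

```text
the job is handed in; nothing more can be done
None
```

The rail lies flat between the pins, held against the stop at about 10 mm travel (roughly 10 N) after a steady push of nearly 4 s, and the job is handed in; no verdict came back, and the gripper never went near the offcut, mug or screwdriver.

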